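Sieve the nut out from the bearing

TASK

A brass nut has got in with the ball bearing in the hand sieve. Lift the sieve by its orange grip, hold it level over the shallow green tray and shake it side to side until the nut drops through into the tray; then stand the sieve, with the bearing still in it, back down on the table clear of the tray.

Things in the scene. Friction and masses are not known exactly. Their poses are not given: they have to be found in the camera images.
- sieve: Bright metal hand sieve, 0.35 kg, 150 (x) x 136 (y) mm, walls 40 high; origin at centre of underside. Deck top at z 11: smooth blank strip along x (|y|<19), beyond it on both sides (|y| 19 to 51) rows of four open holes 33x32 mm. Fixed bail handle over the middle: straight orange grip, 100 long (x), 20 thick (y), 26 tall, its middle 105 mm above the origin; about 80 mm of free space under it.
- tray: Shallow open green tray, loose, 0.9 kg, 200 mm along its x and 240 mm along its y, 40 mm high, walls 3 mm, its inner floor 10 mm above the table; origin at the centre of its underside, z up.
- nut: Brass hexagon nut, 22 mm across flats, 11 high, 25 g, slightly oily; origin at the centre of its underside. Starts lying on the sieve's blank strip and passes the holes. Carried gently it stays put; it must slide about 20 mm along the sieve's y to drop: quick strokes of about 60 mm along y, each in about 0.2 s, several to and fro, make it slide.
- bearing: Ball bearing, 52 mm diameter, 16 mm high; origin at the centre of its underside. Starts lying on the sieve's blank strip beside the nut; too big for the holes. (A smaller bearing on the table has no part in this.)

How it is judged:
By the outcome, as a careful person would: the job done as asked, in the order asked, and still so for the second after the job is handed in, with the robot touching nothing.
It also fails if it takes over 54 s, if anything falls off the work surface, if the arm or the gripper's body presses on something with over 40 N, if the wrist force passes 120 N, or if a joint passes its speed limit or range.

ROBOT

A 6-joint arm with a two-finger parallel gripper is mounted at the origin on a cart in front of the work surface, level with it; the furniture and walls round the work are solid. World frame = base frame: x ahead of the robot, y to its left, z up, the work surface at z = 0. Lengths are in m, angles in rad, forces in N, time in s.
With the tool pointing down it reaches from about 0.35 to 0.775 m from the base axis. Payload 7.3 kg.
Tool frame: the origin (TCP) lies between the finger pads; the fingertips stand 17 mm ahead of it and the grasp point (between the pads) lies 2 mm behind it; z points along the fingers, y is the direction in which the jaws open and shut (so a half turn about z gives the same grasp; the last joint's range is limited). The gripper opens to 92 mm and grips with 3 to 60 N. Pads are 19 mm wide; open, the fingers measure 130 mm over their backs; the gripper's body (75 mm by 190 mm) begins 47 mm behind the grasp point.
Start: joints at [-1.331, 0.342, 1.524, -0, 1.275, -0.146], TCP at [0.198, -0.486, 0.244] pointing down, gripper open.
Joint ranges: [-2.53, 2.53], [-0.77, 2.02], [0.04, 2.7], [-1, 4.14], [0.28, 2.66], [-3.11, 3.11]. Speed limits (rad/s): [2.57, 2.57, 3.14, 3.14, 3.14, 3.14].

INTERFACE

Orientations are given as [roll, pitch, yaw] about the fixed x, y, z axes, in that order (R = Rz(yaw) Ry(pitch) Rx(roll)).
In Python, from cell import sensors, vision, hand_in gives the robot as it stands.
- The arm moves only by the tool step_arm, never from a script. Its argument "series" is a list of rows, each a list of 5 numbers: the opening, from 0 (shut) to 1 (fully open), then the shift along the world's x, y, z each as a share of 25 mm, from -1 to 1, then the turn about the world's z as a share of 0.08 rad, from -1 to 1. A call has 1 to 12 rows; each row shifts and turns the commanded pose from where the row before left it; what a row does not reach is not made up. A row lasts 1/10 s, in which the tool goes at most 50 mm and 8.59 degrees, less where a joint would pass 70% of its speed; a pose out of reach is approached as far as the arm can. A call with a number of a shift or a turn outside -1 to 1 is refused whole. A call with a gripper value outside its range is refused whole. The fingers move at their own pace and stop on an object; "squeeze" is the grip in N (left out, the last holds). Time passes only in rows, so rows that do not move let the fingers close. It gives the time, the measured TCP pose, the force and the opening at its end, in the units of the state.
- sensors.observe(): the state, without advancing time (a new reading comes with each control period).
- vision.read_camera(name): name is "scene" or "top" or "wrist"; returns a dict with "pixels" (384x512x3 uint8, blue, green, red), "range_z" (384x512 float32, m along the optical axis (not along the pixel's ray), 0 where there is no reading), "camera_matrix" (3x3 intrinsics, pixels), "k1" (the pictures are not rectified: a ray, as slopes to the right and down, at radius r is drawn at 1 + k1 r^2 times it, then the intrinsics apply), "pose" (4x4, takes a point from camera to world coordinates). Camera axes: x right, y down, z forward; pixel columns grow to the right and rows downward; lengths in m; the calibration is good to about 2 mm. A picture is of the moment at which its call begins.
- hand_in(): hands the job in, once; it reports no verdict.
The state is a dict: "time": time; "qpos": joint angles; "qvel": joint speeds; "joint_efforts": joint torques, N m; "tool_pos": TCP position; "tool_rot": TCP orientation; "contact_force": force on the tool from outside, world axes, zero at the start; "torque": the same for the moment, N m; "opening": finger opening in m.
Only numpy, scipy, OpenCV 4.12 (cv2) and the standard library are available. Lean on these libraries where they do the work, as an engineer would, in place of code of your own. Each camera call takes 0.05 s, during which the arm holds its last target.

## Working session

There is one attempt and no reset: what is moved stays moved. The work goes in short steps, Python scripts to look and compute and a tool call to move; the robot and the scene stay as the last step left them, time stands still between calls to the robot, and variables do not carry over. Pictures are saved under pics/ and viewed, and the job is handed in when it is done.

Besides the shell and the picture viewer there is one more tool, called after ">>>" in YAML: its name, and indented under it one key for each argument. step_arm: Moves the arm, as the interface text tells. Its arguments: {"type":"object","properties":{"series":{"type":"array","items":{"type":"array","items":{"type":"number","minimum":-1,"maximum":1}}},"squeeze":{"type":"number"}},"required":["series"]}

```bash
mkdir -p pics; cat > h.py <<'E'
import numpy as np, cv2
from cell import sensors, vision
def grab(n,f):
    d=vision.read_camera(n); cv2.imwrite(f'pics/{f}.png',d['pixels']); np.savez(f'pics/{f}.npz',**{k:np.asarray(v) for k,v in d.items()}); return d
def load(f): return dict(np.load(f'pics/{f}.npz'))
def rays(d,uv):
    K=d['camera_matrix'];k1=float(d['k1']);uv=np.atleast_2d(np.asarray(uv,float))
    D=np.array([k1,0,0,0,0.]);s=cv2.undistortPoints(uv.reshape(-1,1,2),K,D).reshape(-1,2)
    P=d['pose'];return P[:3,3],np.c_[s,np.ones(len(s))]@P[:3,:3].T
def onplane(d,uv,z):
    o,r=rays(d,uv);return o+r*((z-o[2])/r[:,2])[:,None]
def cloud(d,mask):
    v,u=np.nonzero(mask&(d['range_z']>0));o,r=rays(d,np.c_[u,v]);return o+r*d['range_z'][v,u][:,None]
E
python3 - <<'E'
from h import *
s=sensors.observe();print({k:np.round(v,3) for k,v in s.items()})
for n in('scene','top','wrist'):
    d=grab(n,n+'0');print(n,np.round(d['pose'],3).tolist(),d['k1'])
E
```

```text
{'time': np.float64(0.0), 'qpos': array([-1.331,  0.343,  1.525, -0.   ,  1.275, -0.146]), 'qvel': array([-0.002, -0.   ,  0.001, -0.001,  0.   , -0.001]), 'joint_efforts': array([ 2.0000e-03, -4.3125e+01, -2.4422e+01,  7.2000e-02,  5.6000e-02,
       -0.0000e+00]), 'tool_pos': array([ 0.197, -0.486,  0.243]), 'tool_rot': array([-3.14 , -0.   ,  0.386]), 'contact_force': array([1.066, 0.836, 0.125]), 'torque': array([-0.004,  0.005,  0.009]), 'opening': np.float64(0.092)}
scene [[-0.801, -0.39, 0.455, 0.122], [-0.599, 0.51, -0.617, 0.523], [0.009, -0.767, -0.641, 0.586], [0.0, 0.0, 0.0, 1.0]] -0.14269344752416957
top [[-0.007, -0.989, 0.15, 0.39], [-1.0, 0.008, 0.007, -0.003], [-0.008, -0.15, -0.989, 0.942], [0.0, 0.0, 0.0, 1.0]] -0.10149545257805094
wrist [[0.376, -0.892, -0.25, 0.266], [-0.927, -0.362, -0.101, -0.459], [-0.001, 0.27, -0.963, 0.384], [0.0, 0.0, 0.0, 1.0]] -0.036176331591828086
```

View pics/scene0.png

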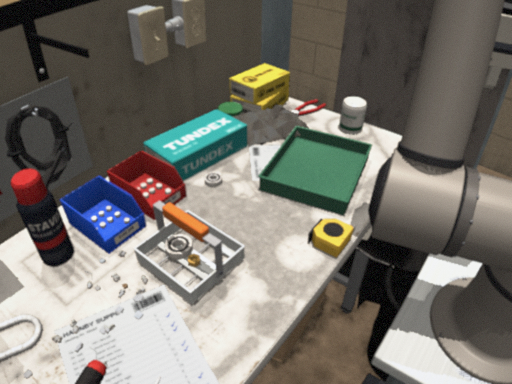

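View pics/top0.png

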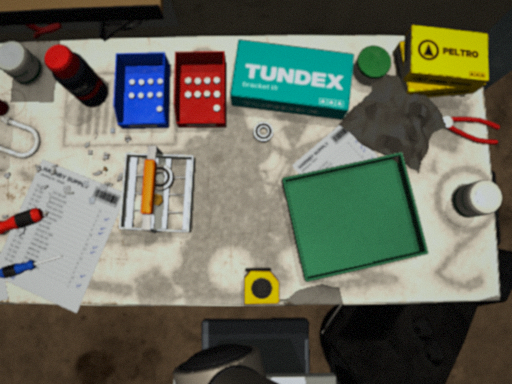

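View pics/wrist0.png

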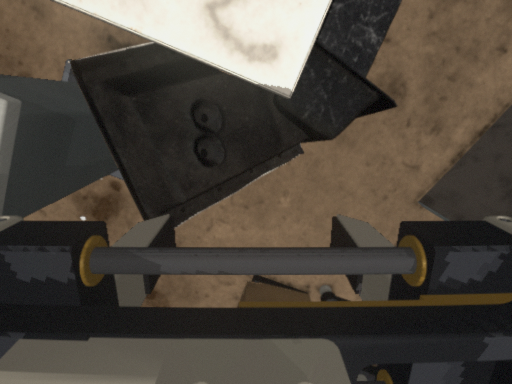

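The scene picture shows the sieve at (190,255) with its bearing and nut, and the tray at (315,165). In the top picture the sieve is at (157,193), its grip runs vertically at (148,187), and the tray is at (355,215). Next I'll measure them.

```bash
cat > m.py <<'E'
from h import *
def hsv(d): return cv2.cvtColor(d['pixels'],cv2.COLOR_BGR2HSV)
def omask(d,):
    m=cv2.inRange(hsv(d),(6,150,120),(16,255,255)); n,l,s,c=cv2.connectedComponentsWithStats(m);i=1+np.argmax(s[1:,4]);return l==i
def gmask(d):
    m=cv2.inRange(hsv(d),(65,80,30),(82,255,255)); n,l,s,c=cv2.connectedComponentsWithStats(m);i=1+np.argmax(s[1:,4]);return l==i
def rect(p):
    r=cv2.minAreaRect(p[:,:2].astype(np.float32));return np.round(r[0],4),np.round(r[1],4),round(r[2],2)
E
python3 - <<'E'
from m import *
for n in('top0','scene0'):
    d=load(n)
    for nm,f in(('grip',omask),('tray',gmask)):
        m=f(d);p=cloud(d,m);z=np.percentile(p[:,2],[2,50,90,98])
        print(n,nm,m.sum(),np.round(z,3))
        if nm=='grip': 
            q=p[p[:,2]>z[3]-.008]
        else: q=p[p[:,2]>.033]
        print('  top pts rect',rect(q), np.round(q.mean(0),4))
        if nm=='tray':
            print('  all',rect(p[p[:,2]>0]))
    # top view ray only
d=load('top0')
m=omask(d).astype(np.uint8);c=cv2.findContours(m,0,2)[0][0]
for z in(.118,.105): print('grip ray',z,rect(onplane(d,c.reshape(-1,2),z)))
m=gmask(d).astype(np.uint8);c=max(cv2.findContours(m,0,2)[0],key=len)
print('tray ray .04',rect(onplane(d,c.reshape(-1,2),.04)))
# two view grip centroid
A=[];b=[]
for n in('top0','scene0'):
    d=load(n);v,u=np.nonzero(omask(d));o,r=rays(d,[u.mean(),v.mean()]);r=r[0]/np.linalg.norm(r);P=np.eye(3)-np.outer(r,r);A.append(P);b.append(P@o)
print('2view grip',np.linalg.lstsq(np.vstack(A),np.hstack(b),rcond=None)[0])
# sieve body: points z .03-.05 near grip in top view
d=load('top0');p=cloud(d,np.ones((384,512),bool))
s=p[(p[:,2]>.033)&(p[:,2]<.048)&(abs(p[:,0]-.43)<.12)&(abs(p[:,1]-.27)<.12)]
print('sieve rim',rect(s),len(s))
import cv2
for n,(x,y,w,h) in(('top0',(100,130,120,120)),('scene0',(120,190,140,120))):
    cv2.imwrite(f'pics/z{n}.png',cv2.resize(cv2.imread(f'pics/{n}.png')[y:y+h,x:x+w],None,fx=5,fy=5,interpolation=2))
E
```

```text
top0 grip 204 [0.113 0.117 0.119 0.12 ]
  top pts rect (array([0.5108, 0.1899]), array([0.0191, 0.0981]), 87.36) [0.5102 0.1891 0.1167]
top0 tray 12657 [0.007 0.01  0.033 0.044]
  top pts rect (array([ 0.4612, -0.1963]), array([0.2032, 0.2451]), 12.1) [ 0.4618 -0.1914  0.0417]
  all (array([ 0.4612, -0.1963]), array([0.2032, 0.2451]), 12.1)
scene0 grip 517 [0.112 0.118 0.12  0.12 ]
  top pts rect (array([0.5087, 0.1936]), array([0.0199, 0.0986]), 86.03) [0.5056 0.1949 0.1179]
scene0 tray 6095 [0.007 0.011 0.037 0.044]
  top pts rect (array([ 0.4591, -0.1934]), array([0.2043, 0.2471]), 11.84) [ 0.4527 -0.1701  0.0396]
  all (array([ 0.4591, -0.1934]), array([0.2043, 0.2471]), 11.84)
grip ray 0.118 (array([0.5107, 0.1892]), array([0.0192, 0.0979]), 86.97)
grip ray 0.105 (array([0.5126, 0.1922]), array([0.0195, 0.0995]), 86.97)
tray ray .04 (array([ 0.4612, -0.1966]), array([0.2036, 0.2461]), 12.12)
2view grip [0.51064675 0.19031352 0.1106614 ]
sieve rim (array([0.4659, 0.2318]), array([0.1558, 0.0788]), 42.09) 245
```

```bash
ls; ls pics
```

```text
h.py
m.py
pics
scene0.npz
scene0.png
top0.npz
top0.png
wrist0.npz
wrist0.png
zscene0.png
ztop0.png
```

View pics/ztop0.png

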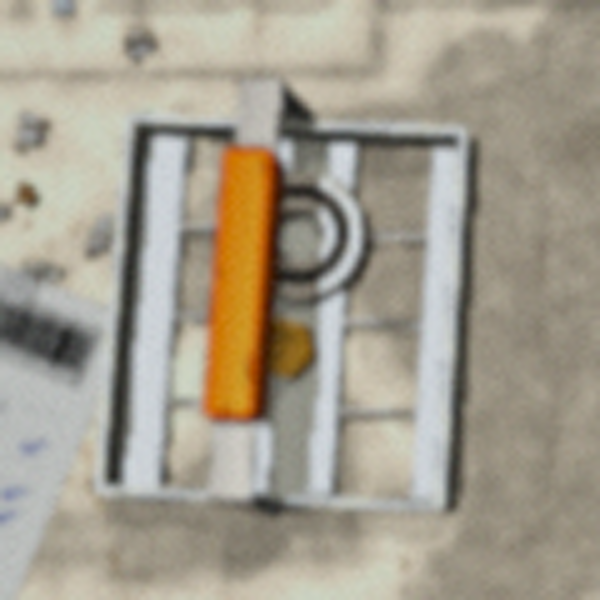

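View pics/zscene0.png

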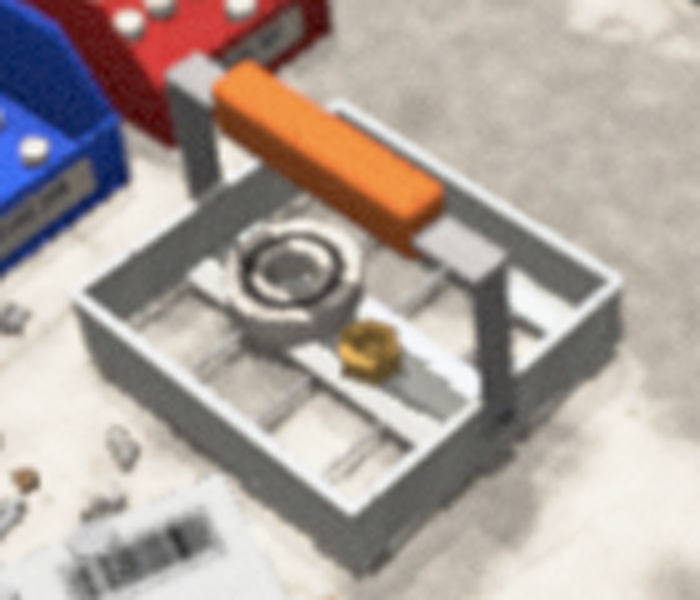

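The crops show the grip's long axis about 3° off world x. The bearing is at (300,240) in the top crop and the nut at (292,350), both on the strip. From two views the grip centre is (0.5105, 0.190), with its top at z 0.118. The tray centre is (0.460, −0.195), yaw about 12°. I'll move above the grip.

>>> step_arm:
  series:
    - [1,0.4,1,0,-0.46]
    - [1,0.4,1,0,-0.46]
    - [1,0.4,1,0,-0.46]
    - [1,0.4,1,0,-0.46]
    - [1,0.4,1,0,-0.46]
    - [1,0.4,1,0,-0.46]
    - [1,0.4,1,0,-0.46]
    - [1,0.4,1,0,-0.46]
    - [1,0.4,1,0,-0.46]
    - [1,0.4,1,0,-0.46]
    - [1,0.4,1,0,-0.46]
    - [1,0.4,1,0,-0.46]

```text
time: 1.35
tool_pos: [0.3177, -0.1853, 0.2437]
tool_rot: [-3.142, 0.0, -0.058]
contact_force: [1.0, -0.8, -0.1]
opening: 0.0922
```

>>> step_arm:
  series:
    - [1,0.6,1,0,0]
    - [1,0.6,1,0,0]
    - [1,0.6,1,0,0]
    - [1,0.6,1,0,0]
    - [1,0.6,1,0,0]
    - [1,0.6,1,0,0]
    - [1,0.6,1,0,0]
    - [1,0.6,1,0,0]
    - [1,0.6,1,0,0]
    - [1,0.6,1,0,0]
    - [1,0.6,1,0,0]
    - [1,0.6,1,0,0]

```text
time: 2.55
tool_pos: [0.4979, 0.1147, 0.2435]
tool_rot: [3.141, 0.001, -0.056]
contact_force: [0.5, -0.4, 0.6]
opening: 0.0916
```

>>> step_arm:
  series:
    - [1,0.25,1,0,0]
    - [1,0.25,1,0,0]
    - [1,0,1,0,0]
    - [1,0,0,0,0]

```text
time: 2.95
tool_pos: [0.5097, 0.191, 0.2432]
tool_rot: [-3.141, 0.001, -0.053]
contact_force: [-0.4, -0.6, -0.4]
opening: 0.0922
```

```bash
python3 - <<'E'
from m import *
d=grab('wrist','wrist1');print(sensors.observe()['tool_pos'])
m=omask(d);p=cloud(d,m);print(m.sum(),np.percentile(p[:,2],[2,50,98]),rect(p[p[:,2]>.112]))
c=max(cv2.findContours(m.astype(np.uint8),0,2)[0],key=len);print(rect(onplane(d,c.reshape(-1,2),.118)))
E
```

```text
[0.5097323  0.18956823 0.24321567]
1915 [0.11542165 0.11749872 0.11900008] (array([0.513 , 0.1899]), array([0.0186, 0.0988]), 86.76)
(array([0.5136, 0.1899]), array([0.0184, 0.0978]), 86.83)
```

View pics/wrist1.png

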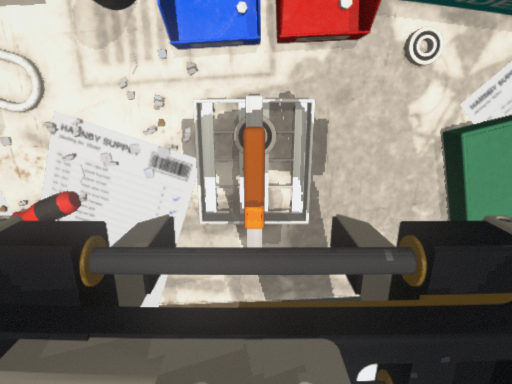

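The wrist picture shows the grip at (254,175), upright and between the open fingers. This view puts its centre at (0.512, 0.190), so the views agree. I'll descend, biased slightly toward the bearing side, then close.

>>> step_arm:
  series:
    - [1,0.2,0,-1,0]
    - [1,0,0,-1,0]
    - [1,0,0,-1,0]
    - [1,0,0,-1,0]
    - [1,0,0,-0.8,0]
    - [1,0,0,-0.5,0]
    - [1,0,0,-0.3,0]
    - [1,0,0,0,0]

```text
time: 3.8
tool_pos: [0.5149, 0.1881, 0.1032]
tool_rot: [3.141, 0.001, -0.056]
contact_force: [-1.0, -1.4, -0.2]
opening: 0.0919
```

>>> step_arm:
  series:
    - [0.4,0,0,0,0]
    - [0.3,0,0,0,0]
    - [0.25,0,0,0,0]
    - [0.2,0,0,0,0]
    - [0.15,0,0,0,0]
    - [0,0,0,0,0]
    - [0,0,0,0,0]
    - [0,0,0,0,0]
  squeeze: 50

```text
time: 4.6
tool_pos: [0.5151, 0.1886, 0.1037]
tool_rot: [3.141, 0.0, -0.056]
contact_force: [0.6, -0.5, 0.5]
opening: 0.0325
```

>>> step_arm:
  series:
    - [0,0,0,0,0]
    - [0,0,0,0,0]
    - [0,0,0,0,0]
    - [0,0,0,0,0]

```text
time: 5.0
tool_pos: [0.5151, 0.1888, 0.1037]
tool_rot: [-3.141, -0.0, -0.056]
contact_force: [0.6, 2.3, -1.0]
opening: 0.0195
```

Gripped at 19.5 mm. I'll lift gently.

>>> step_arm:
  series:
    - [0,0,0,0.1,0]
    - [0,0,0,0.2,0]
    - [0,0,0,0.35,0]
    - [0,0,0,0.5,0]
    - [0,0,0,0.6,0]
    - [0,0,0,0.6,0]
    - [0,0,0,0.5,0]
    - [0,0,0,0.35,0]
    - [0,0,0,0.2,0]
    - [0,0,0,0.1,0]
    - [0,0,0,0,0]

```text
time: 6.1
tool_pos: [0.515, 0.1886, 0.1912]
tool_rot: [3.141, 0.0, -0.056]
contact_force: [-0.3, -0.7, -6.0]
opening: 0.0197
```

```bash
python3 - <<'E'
from m import *
d=grab('scene','scene2');s=sensors.observe();print(s['tool_pos'],s['contact_force'],s['torque'],s['opening'])
cv2.imwrite('pics/zs2.png',cv2.resize(d['pixels'][140:310,110:290],None,fx=3.5,fy=3.5,interpolation=2))
E
```

```text
[0.51486568 0.18853351 0.19085259] [ 0.04032916  0.1394409  -5.51428077] [-0.01062675  0.03977745  0.0062013 ] 0.020056307716432513
```

View pics/zs2.png

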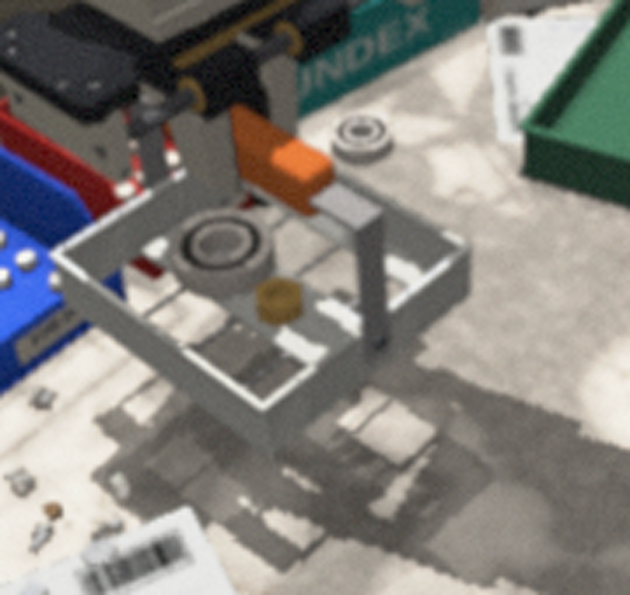

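The picture shows the sieve lifted level, with the bearing at (222,250) and nut at (280,300) still on the strip. I'll carry it gently over the tray.

>>> step_arm:
  series:
    - [0,0,-0.15,0,0]
    - [0,-0.05,-0.3,0,0.03]
    - [0,-0.1,-0.45,0,0.06]
    - [0,-0.1,-0.6,0,0.06]
    - [0,-0.1,-0.75,0,0.06]
    - [0,-0.1,-0.8,0,0.06]
    - [0,-0.1,-0.8,0,0.06]
    - [0,-0.1,-0.8,0,0.06]
    - [0,-0.1,-0.8,0,0.06]
    - [0,-0.1,-0.8,0,0.06]
    - [0,-0.1,-0.8,0,0.06]
    - [0,-0.1,-0.8,0,0.06]

```text
time: 7.35
tool_pos: [0.4881, -0.0093, 0.1913]
tool_rot: [3.141, 0.0, -0.006]
contact_force: [0.1, 0.6, -4.8]
opening: 0.0197
```

>>> step_arm:
  series:
    - [0,-0.1,-0.8,0,0.06]
    - [0,-0.1,-0.8,0,0.06]
    - [0,-0.1,-0.8,0,0]
    - [0,-0.1,-0.8,0,0]
    - [0,-0.1,-0.8,0,0]
    - [0,-0.1,-0.8,0,0]
    - [0,-0.1,-0.75,0,0]
    - [0,-0.1,-0.6,0,0]
    - [0,-0.1,-0.45,0,0]
    - [0,-0.05,-0.35,0,0]
    - [0,0,-0.2,0,0]
    - [0,0,-0.1,0,0]

```text
time: 8.55
tool_pos: [0.4651, -0.1891, 0.1912]
tool_rot: [-3.142, -0.0, 0.004]
contact_force: [0.3, 0.3, -5.9]
opening: 0.0194
```

```bash
python3 - <<'E'
from m import *
d=grab('scene','scene3');s=sensors.observe();print(s['tool_pos'],s['tool_rot'],s['contact_force'],s['torque'],s['opening'])
cv2.imwrite('pics/zs3.png',cv2.resize(d['pixels'][60:260,230:420],None,fx=3,fy=3,interpolation=2))
E
```

```text
[ 0.46517157 -0.18920341  0.19121406] [ 3.14144046e+00 -5.07380528e-05  4.24018900e-03] [ 0.14345699 -1.14946555 -5.16162441] [ 0.02325497  0.03138511 -0.00866172] 0.0191185523464927
```

View pics/zs3.png

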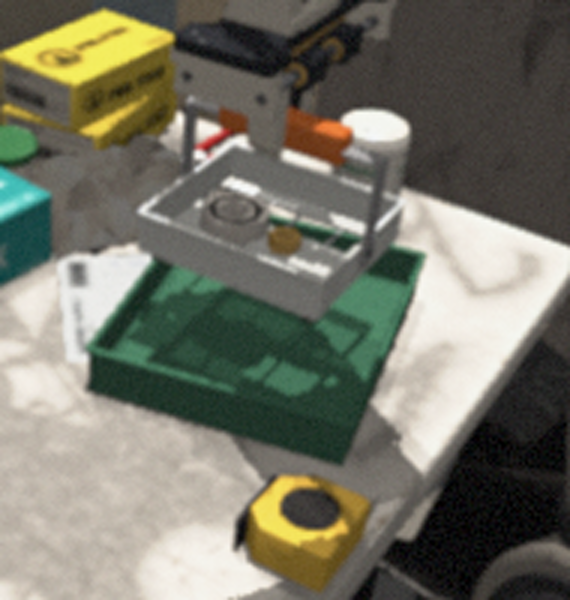

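Over the tray, the bearing (235,212) and nut (285,240) are still in place. I'll lower a little, then shake.

>>> step_arm:
  series:
    - [0,0,0,-0.15,0]
    - [0,-0.05,-0.1,-0.25,0]
    - [0,-0.05,-0.1,-0.25,0]
    - [0,0,0,-0.2,0]
    - [0,0,0,-0.15,0]
    - [0,0,0,0,0]

```text
time: 9.2
tool_pos: [0.4623, -0.1937, 0.1655]
tool_rot: [-3.141, 0.001, 0.004]
contact_force: [0.3, 0.8, -5.2]
opening: 0.0199
```

>>> step_arm:
  series:
    - [0,0,1,0,0]
    - [0,0,-1,0,0]
    - [0,0,-1,0,0]
    - [0,0,1,0,0]
    - [0,0,1,0,0]
    - [0,0,-1,0,0]
    - [0,0,-1,0,0]
    - [0,0,1,0,0]
    - [0,0,1,0,0]
    - [0,0,-1,0,0]
    - [0,0,-1,0,0]
    - [0,0,1,0,0]

```text
time: 10.4
tool_pos: [0.4638, -0.1987, 0.1669]
tool_rot: [3.137, -0.003, 0.0]
contact_force: [0.9, -0.2, -5.2]
opening: 0.02
```

```bash
python3 - <<'E'
from m import *
d=grab('scene','scene4');s=sensors.observe();print(s['tool_pos'],s['tool_rot'],s['contact_force'],s['torque'],s['opening'])
cv2.imwrite('pics/zs4.png',cv2.resize(d['pixels'][60:260,230:420],None,fx=3,fy=3,interpolation=2))
E
```

```text
[ 0.46242509 -0.1922209   0.1662935 ] [-3.13976984e+00 -5.71333396e-05  1.62000896e-03] [-1.30024121  6.81252423 -5.56319874] [0.93732848 0.18493027 0.05361936] 0.019264293145779116
```

View pics/zs4.png

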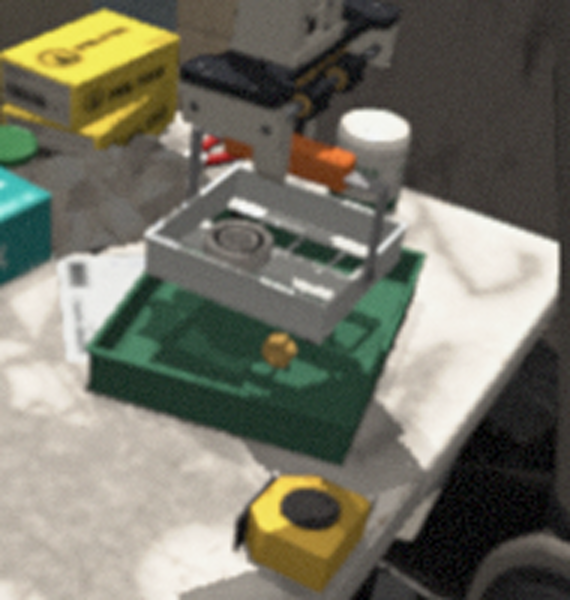

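The nut is out, seen at (280,350) in or falling into the tray. The bearing is still in the sieve at (238,240). I'll let it settle and look again.

>>> step_arm:
  series:
    - [0,0,0,0,0]
    - [0,0,0,0,0]
    - [0,0,0,0,0]
    - [0,0,0,0,0]
    - [0,0,0,0,0]

```text
time: 10.95
tool_pos: [0.4626, -0.1941, 0.1663]
tool_rot: [3.141, -0.0, 0.004]
contact_force: [0.8, 0.9, -5.1]
opening: 0.0197
```

```bash
python3 - <<'E'
from m import *
d=grab('scene','scene5');s=sensors.observe();print(s['tool_pos'],s['tool_rot'],s['contact_force'],s['torque'],s['opening'])
cv2.imwrite('pics/zs5.png',cv2.resize(d['pixels'][60:260,230:420],None,fx=3,fy=3,interpolation=2))
E
```

```text
[ 0.46260125 -0.19405406  0.16623645] [ 3.14143654e+00 -1.88916362e-05  4.08177485e-03] [ 0.32147532  0.11407842 -5.27393307] [-0.01576335  0.05434722 -0.01005389] 0.019928695081060467
```

View pics/zs5.png

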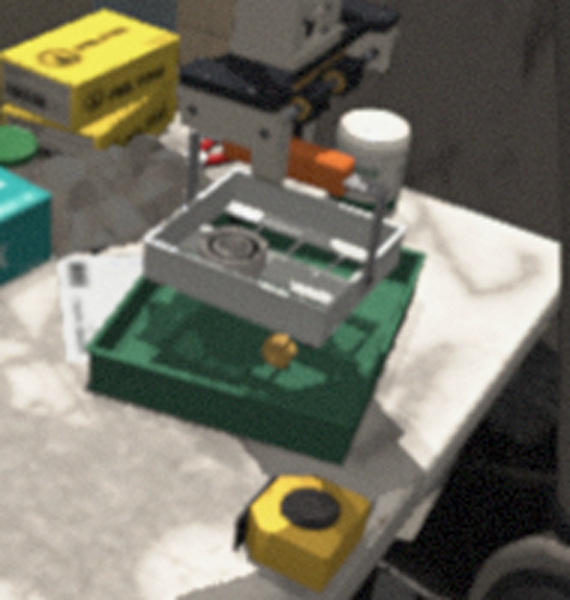

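The nut lies at rest in the tray, same place in both frames. I'll lift and carry the sieve back to its original free spot.

>>> step_arm:
  series:
    - [0,0,0,0.15,0]
    - [0,0,0,0.3,0]
    - [0,0,0.1,0.35,0]
    - [0,0,0.25,0.3,0]
    - [0,0.1,0.4,0.15,0]
    - [0,0.1,0.55,0,0]
    - [0,0.1,0.7,0,0]
    - [0,0.1,0.8,0,-0.06]
    - [0,0.1,0.8,0,-0.06]
    - [0,0.1,0.8,0,-0.06]
    - [0,0.1,0.8,0,-0.06]
    - [0,0.1,0.8,0,-0.06]

```text
time: 12.2
tool_pos: [0.4823, -0.0418, 0.1973]
tool_rot: [-3.141, 0.001, -0.019]
contact_force: [-0.4, -0.3, -5.6]
opening: 0.0197
```

>>> step_arm:
  series:
    - [0,0.1,0.8,0,-0.06]
    - [0,0.1,0.8,0,-0.06]
    - [0,0.1,0.8,0,-0.06]
    - [0,0.1,0.8,0,-0.06]
    - [0,0.1,0.8,0,-0.06]
    - [0,0.1,0.8,0,-0.06]
    - [0,0.1,0.8,0,0]
    - [0,0.1,0.8,0,0]
    - [0,0.1,0.7,0,0]
    - [0,0.1,0.55,0,0]
    - [0,0.1,0.4,0,0]
    - [0,0.05,0.25,0,0]

```text
time: 13.4
tool_pos: [0.5113, 0.1646, 0.1973]
tool_rot: [3.141, 0.0, -0.048]
contact_force: [0.1, -0.6, -4.3]
opening: 0.0193
```

>>> step_arm:
  series:
    - [0,0,0.15,0,0]
    - [0,0,0,0,0]
    - [0,0,0,0,0]

```text
time: 13.7
tool_pos: [0.5113, 0.1669, 0.1975]
tool_rot: [3.141, 0.0, -0.049]
contact_force: [0.4, 0.8, -5.1]
opening: 0.0196
```

```bash
python3 - <<'E'
from m import *
s=sensors.observe();print(s['tool_pos'],s['tool_rot'],s['contact_force'],s['torque'],s['opening'])
d=grab('scene','scene6')
E
```

```text
[0.51126786 0.16687226 0.19745302] [ 3.14121522e+00  2.35295407e-04 -4.90416743e-02] [ 0.43691596  0.76727134 -5.05937293] [0.01190087 0.0160866  0.01103095] 0.01957757121917189
```

View pics/scene6.png

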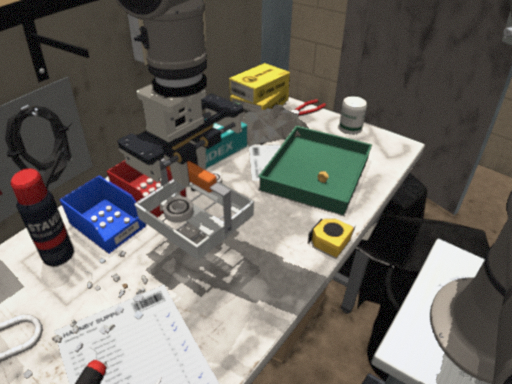

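The sieve hangs level with the bearing at (178,208), and the nut is in the tray at (322,176). The table below is free, so I'll lower.

>>> step_arm:
  series:
    - [0,0,0,-0.15,0]
    - [0,0,0,-0.3,0]
    - [0,0,0,-0.45,0]
    - [0,0,0,-0.55,0]
    - [0,0,0,-0.55,0]
    - [0,0,0,-0.55,0]
    - [0,0,0,-0.45,0]
    - [0,0,0,-0.3,0]
    - [0,0,0,-0.15,0]
    - [0,0,0,-0.1,0]
    - [0,0,0,-0.05,0]
    - [0,0,0,0,0]

```text
time: 14.95
tool_pos: [0.5115, 0.1674, 0.1077]
tool_rot: [-3.142, -0.001, -0.049]
contact_force: [-0.6, 0.1, -5.1]
opening: 0.0194
```

>>> step_arm:
  series:
    - [0,0,0,-0.06,0]
    - [0,0,0,-0.06,0]
    - [0,0,0,0,0]

```text
time: 15.25
tool_pos: [0.5112, 0.1673, 0.1044]
tool_rot: [3.141, 0.0, -0.049]
contact_force: [0.1, -0.3, -4.5]
opening: 0.0198
```

>>> step_arm:
  series:
    - [0,0,0,-0.04,0]
    - [0,0,0,-0.02,0]
    - [0,0,0,0,0]

```text
time: 15.55
tool_pos: [0.5114, 0.1673, 0.1037]
tool_rot: [-3.142, -0.001, -0.049]
contact_force: [-2.9, -1.4, 2.8]
opening: 0.02
```

Supported by the table: the vertical force went from −5 to +2.8 N. I'll release slowly and retreat straight up.

>>> step_arm:
  series:
    - [0.25,0,0,0,0]
    - [0.3,0,0,0,0]
    - [0.4,0,0,0,0]
    - [0.6,0,0,0,0]
    - [0.8,0,0,0,0]
    - [0.8,0,0,0,0]
    - [0.8,0,0,0,0]

```text
time: 16.25
tool_pos: [0.5114, 0.1673, 0.103]
tool_rot: [3.142, -0.0, -0.049]
contact_force: [0.2, -0.4, -0.3]
opening: 0.063
```

>>> step_arm:
  series:
    - [0.8,0,0,0.2,0]
    - [0.8,0,0,0.4,0]
    - [0.8,0,0,0.7,0]
    - [0.8,0,0,1,0]
    - [0.8,0,0,1,0]
    - [0.8,0,0,1,0]
    - [0.8,0,0,1,0]
    - [0.8,-0.5,-1,0,0]
    - [0.8,-0.5,-1,0,0]
    - [0.8,-0.5,-1,0,0]
    - [0.8,-0.5,-1,0,0]
    - [0.8,0,0,0,0]

```text
time: 17.45
tool_pos: [0.4602, 0.0654, 0.2365]
tool_rot: [3.141, -0.001, -0.051]
contact_force: [-0.3, 0.6, 1.1]
opening: 0.0735
```

```bash
python3 - <<'E'
from m import *
s=sensors.observe();print(s['time'],s['tool_pos'],s['contact_force'],s['opening'])
d=grab('scene','scene7');t=grab('top','top7')
cv2.imwrite('pics/zs7.png',np.hstack([cv2.resize(x['pixels'],(400,300)) for x in(d,t)]))
p=cloud(d,omask(d));print('grip',rect(p),np.percentile(p[:,2],[2,50,98]))
p=cloud(t,gmask(t));print('tray',rect(p))
m=cv2.inRange(hsv(d),(12,120,80),(28,255,255));m[:,:270]=0;m[:130]=0;m[210:]=0;v,u=np.nonzero(m);print('nut',len(u),np.median(cloud(d,m>0),0))
E
```

```text
17.45 [0.46023131 0.06535483 0.23653395] [-0.31728852  0.64050225  1.09598747] 0.07350403126373961
grip (array([0.561 , 0.1434]), array([0.0512, 0.2195]), 64.04) [0.11164054 0.11824643 0.12014868]
tray (array([ 0.4617, -0.1964]), array([0.2039, 0.245 ]), 11.95)
nut 74 [ 0.42869619 -0.15981861  0.02796917]
```

View pics/scene7.png

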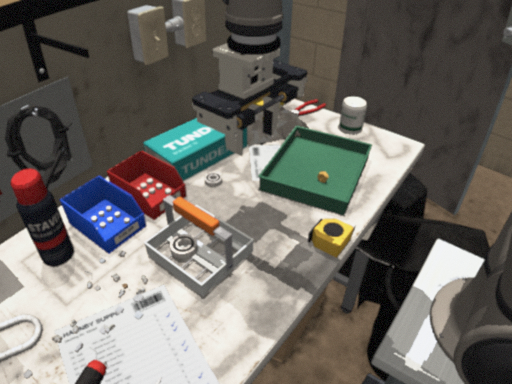

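View pics/top7.png

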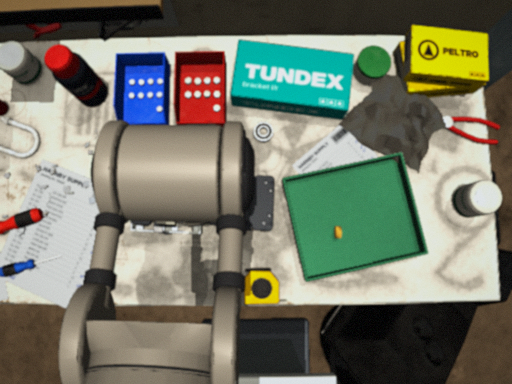

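The scene picture shows the sieve standing on the table with the bearing inside at (183,245). The nut is in the tray at (322,177), and the gripper is clear. The top view confirms the nut at (338,232), inside the tray, and the tray has not moved.

```bash
python3 -c "
from cell import hand_in
print(hand_in())"
```

```text
the job is handed in; nothing more can be done
None
```

The nut is in the green tray, and the sieve is back on the table about 2 cm from where it started, clear of the tray with the bearing still in it. I handed the job in at about 17.5 s; `hand_in` gives no verdict.

I lifted the sieve by its orange grip, held it level over the tray, and shook it with six to-and-fro strokes of about 50 mm each. The interface's limit of 25 mm per row kept two-row strokes at 50 mm rather than the suggested 60 mm, but the nut still dropped on the first shake.

**Last checks:**
- **Nut:** it shows inside the tray in both camera views and looks to be standing on edge. It stayed in the same place in the two frames after it fell.
- **Tray:** it had not moved, with its centre at (0.462, -0.196) before and after.
- **Sieve:** the grip top was at 0.118 m, the same as at the start. The sieve was standing on the table when I released it.
- **Gripper:** it is open and clear of everything, with about 1 N of sensor noise.

**One check failed:** in the final scene picture, the grip's fitted outline came out at 51 x 220 mm instead of 20 x 100 mm. The colour mask probably also caught something near the gripper. I did not use that centre, and judged the sieve's position from the picture and the arm's release pose instead.

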